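# Tally one cell on the counter console

### The arm

A 7-joint arm with a two-finger parallel gripper is mounted at the origin on a cart in front of the work surface, level with it; the furniture and walls round the work are solid. World frame = base frame: x ahead of the robot, y to its left, z up, the work surface at z = 0. Lengths are in m, angles in rad, forces in N, time in s.
With the tool pointing down it reaches from about 0.425 to 0.925 m from the base axis. Payload 6.8 kg.
Tool frame: the origin (TCP) lies midway between the tips of the shut fingers; the grasp point (between the pads) lies r.tcp_to_grasp behind it (r.tcp_to_grasp is the distance from the TCP to the grasp point, in m); x points along the fingers, y is the direction in which the jaws open and shut, and the axes are right-handed (so a half turn about x gives the same grasp; the last joint's range is limited). The gripper opens to 85 mm and grips with 20 to 120 N. Pads are 22 mm wide; open, the fingers measure 114 mm over their backs; the gripper's body (76 mm by 85 mm) begins 54 mm behind the grasp point. The pads swing forward as they close: fully open they stand 13 mm farther back than shut.
Start: joints at [1.062, 0.477, 0.022, 1.555, -0.011, 1.109, -0.083], TCP at [0.263, -0.622, 0.231] pointing down, gripper open.
Joint ranges: [-2.96, 2.96], [-0.34, 2.1], [-1.41, 1.46], [0.24, 2.44], [-1.37, 4.51], [0.17, 1.92], [-2.96, 2.96]. Speed limits (rad/s): [2.39, 2.39, 3.14, 3.14, 3.14, 3.14, 3.14].

### API

Orientations are given as a rotation vector (axis times angle).
In Python, from bench import r, grab_frame, search_frame, cut_out, pinpoint gives the robot as it stands. The module is installed in compiled form; this text tells all that it offers.
- The arm moves only by the tool apply_moves, never from a script. Its argument "commands" is a list of rows, each a list of 7 numbers: the finger opening in mm, from 0 to 85.4, then the shift along the tool's x, y, z in mm, then the turn, a rotation vector about the tool's x, y, z in rad. A call has 1 to 20 rows; each row is the pose to reach, as a shift and turn from the pose commanded when the call began, along the tool's axes at that moment; what a row does not reach only later rows make up. A row lasts 1/10 s, in which the tool goes at most 50 mm and 8.59 degrees, less where a joint would pass 70% of its speed; a pose out of reach is approached as far as the arm can. A call with a gripper value outside its range is refused whole. The fingers move at their own pace and stop on an object; "force" is the grip in N (left out, the last holds). Time passes only in rows, so rows that repeat a pose let the fingers close. It gives the time, the measured TCP pose, the force and the opening at its end, in the units of the state.
- r.get_obs(): the state, without advancing time (a new reading comes with each control period).
- grab_frame(name): name is "scene" or "top" or "wrist"; returns a dict with "pixels" (420x560x3 uint8, red, green, blue), "mtx" (3x3 intrinsics, pixels), "distortion" ([k1, k2, p1, p2, k3] as OpenCV has them; the pictures are not rectified), "position" and "rotation" of the camera in the world; the wrist camera has in their place "T_tool_cam" (4x4, takes a point from camera to tool coordinates, whose origin is the TCP and whose axes are the tool frame's). Camera axes: x right, y down, z forward; pixel columns grow to the right and rows downward; lengths in m; the calibration is good to about 2 mm. A picture is of the moment at which its call begins: read the wrist's pose just before it. There is no depth.
- r.hand_in(): hands the job in, once; it reports no verdict.
Trained networks look in the newest picture that a camera, given by its name, has taken for a name from the list of things; names that differ only in an ending like _2 or _b are one class to them, and where a whole thing is asked for, a point or a joint stands for the part that bears it (a point fixed in the world has none). Each returns a list of dicts, best first, with "confidence" (0 to 1); they miss things now and then, are a little off and sometimes report something else, mostly with a low value. They report only what shows in the picture. A call takes as long as a camera call.
- search_frame(label, camera): "point" ([column, row] as shares, 0 to 1, of the picture: columns of its width, rows of its height, amid what is visible of it).
- cut_out(label, camera): "pixels" (420x560 bool, what is visible of it) and "point" ([column, row] as shares, 0 to 1, of the picture: columns of its width, rows of its height, amid what is visible of it).
- pinpoint(label, camera): "point" ([column, row] as shares, 0 to 1, of the picture: columns of its width, rows of its height: a listed point, or the origin of a listed thing).
The state is a dict: "clock": time; "joints": joint angles; "qvel": joint speeds; "tau": joint torques, N m; "tcp_pos": TCP position; "orientation": TCP orientation; "contact_force": force on the tool from outside, world axes, zero at the start; "moment": the same for the moment, N m; "grip_width": finger opening in m.
Only numpy, scipy, OpenCV 4.12 (cv2) and the standard library are available. Lean on these libraries where they do the work, as an engineer would, in place of code of your own. Each camera call takes 0.05 s, during which the arm holds its last target.

### The job

Record one count on the grey tally console: with the fingertips, gently press the one square key in the row well down and let it spring back up, then do the same with the long bar key in front of the row to enter the count, and withdraw. Leave the round keys alone, and do not pick up or disturb anything that stands on or around the console.

Things in the scene. Friction and masses are not known exactly. Their poses are not given: they have to be found in the camera images.
- console: low grey console, 160 (x) x 260 (y) mm, flat top 35 mm above the bench, fixed. Origin: centre of its underside; x to its back edge, y to its left end. A row of four white keys 60 mm apart, 10 mm behind its middle, one square (its place in the row varies) and three round; the long bar key lies 53 mm in front of the middle, nearer the robot. A 3 mm high dark strip of windows lies behind the row
- square_key (a joint): the square key (34 x 34 mm, the only square one): white plastic, stands 16 mm above the console's flat top and can sink 8 mm. Value = how far it is pushed down, m: 0 up, 0.008 fully down. A spring pushes it back up: about 1.2 N to start it moving, 6 N fully down.
- square_key_top (a point): centre of the top face of the square key (34 x 34 mm, the only square one) (moves down with it), 51 mm above the bench when up. x and y axes as the console's, z up
- square_unit: the square key together with its black collar, 3 mm high, on the console's top. Origin: centre of the collar's underside, at the console's top face; axes as the console's
- round_a_key (a joint): one of the three round keys (34 mm diameter): white plastic, stands 16 mm above the console's flat top and can sink 8 mm. Value = how far it is pushed down, m: 0 up, 0.008 fully down. A spring pushes it back up: about 1.2 N to start it moving, 6 N fully down.
- round_a_key_top (a point): centre of the top face of one of the three round keys (34 mm diameter) (moves down with it), 51 mm above the bench when up. x and y axes as the console's, z up
- round_a_unit: one of the three round keys together with its black collar, 3 mm high, on the console's top. Origin: centre of the collar's underside, at the console's top face; axes as the console's
- round_b_key (a joint): one of the three round keys (34 mm diameter): white plastic, stands 16 mm above the console's flat top and can sink 8 mm. Value = how far it is pushed down, m: 0 up, 0.008 fully down. A spring pushes it back up: about 1.2 N to start it moving, 6 N fully down.
- round_b_key_top (a point): centre of the top face of one of the three round keys (34 mm diameter) (moves down with it), 51 mm above the bench when up. x and y axes as the console's, z up
- round_b_unit: one of the three round keys together with its black collar, 3 mm high, on the console's top. Origin: centre of the collar's underside, at the console's top face; axes as the console's
- round_c_key (a joint): one of the three round keys (34 mm diameter): white plastic, stands 16 mm above the console's flat top and can sink 8 mm. Value = how far it is pushed down, m: 0 up, 0.008 fully down. A spring pushes it back up: about 1.2 N to start it moving, 6 N fully down.
- round_c_key_top (a point): centre of the top face of one of the three round keys (34 mm diameter) (moves down with it), 51 mm above the bench when up. x and y axes as the console's, z up
- round_c_unit: one of the three round keys together with its black collar, 3 mm high, on the console's top. Origin: centre of the collar's underside, at the console's top face; axes as the console's
- bar_key (a joint): the long bar key (22 mm along the console's x, 130 mm along its y): white plastic, stands 16 mm above the console's flat top and can sink 8 mm. Value = how far it is pushed down, m: 0 up, 0.008 fully down. A spring pushes it back up: about 1.2 N to start it moving, 6 N fully down.
- bar_key_top (a point): centre of the top face of the long bar key (22 mm along the console's x, 130 mm along its y) (moves down with it), 51 mm above the bench when up. x and y axes as the console's, z up
- bar_unit: the long bar key together with its black collar, 3 mm high, on the console's top. Origin: centre of the collar's underside, at the console's top face; axes as the console's
- stopper: bystander: red-brown rubber stopper, 25 mm diameter, 24 mm high, standing on the console's back deck at its left end; loose. Origin: centre of its underside
- weighing_bottle: bystander: small clear glass jar, 36 mm diameter, 52 mm high, at the console's right end; loose. Origin: centre of its underside
- crucible: bystander: porcelain crucible, 41 mm diameter, 32 mm high, at the console's right end; loose. Origin: centre of its underside
- timer: bystander: round off-white dial timer, 68 mm diameter, 48 mm high, at the console's left end; loose. Origin: centre of its underside
- beaker: bystander: small glass beaker, 49 mm diameter, 59 mm high, at the console's left end; loose. Origin: centre of its underside
- dropper: bystander: brown dropper bottle, 37 mm diameter, 96 mm high, far left; loose. Origin: centre of its underside
- tape: bystander: roll of tape lying flat, 68 mm diameter, 18 mm high, far right; loose. Origin: centre of its underside
- marker: bystander: black and red marker pen lying down, 17 x 133 x 17 mm, far right; loose. Origin: centre of its underside

How it is judged:
By the outcome, as a careful person would: the job done as asked, in the order asked, and still so for the second after the job is handed in, with the robot touching nothing.
It also fails if it takes over 32 s, if anything falls off the work surface, if the arm or the gripper's body presses on something with over 40 N, if the wrist force passes 120 N, or if a joint passes its speed limit or range.

## Working session

There is one attempt and no reset: what is moved stays moved. The work goes in short steps, Python scripts to look and compute and a tool call to move; the robot and the scene stay as the last step left them, time stands still between calls to the robot, and variables do not carry over. Pictures are saved under pics/ and viewed, and the job is handed in when it is done.

Besides the shell and the picture viewer there is one more tool, called after ">>>" as a command line: name --pt "numbers of a row" for each row, then --argument value for the rest. apply_moves: Moves the arm, as the interface text tells. Its arguments: {"type":"object","properties":{"commands":{"type":"array"},"force":{"type":"number"}},"required":["commands"]}

```bash
mkdir -p pics; cat > h.py <<'E'
import numpy as np, cv2
from bench import r, grab_frame, search_frame, cut_out, pinpoint
from scipy.spatial.transform import Rotation as R
def save(f,n): cv2.imwrite('pics/'+n,f['pixels'][:,:,::-1])
def pose(f,o=None):
    if 'T_tool_cam' in f:
        T=np.eye(4);T[:3,:3]=R.from_rotvec(o['orientation']).as_matrix();T[:3,3]=o['tcp_pos'];C=T@f['T_tool_cam'];return C[:3,3],C[:3,:3]
    p=np.array(f['position']);q=np.array(f['rotation'])
    if q.shape!=(3,3): q=R.from_rotvec(q).as_matrix() if q.size==3 else None
    return p,q
def onz(f,sh,z,o=None):
    p,q=pose(f,o)
    uv=np.array([[[sh[0]*560,sh[1]*420]]],float)
    n=cv2.undistortPoints(uv,np.array(f['mtx'],float),np.array(f['distortion'],float))[0,0]
    d=q@np.array([n[0],n[1],1]);return p+d*(z-p[2])/d[2]
E
python3 - <<'E'
from h import *
o=r.get_obs();print(o)
for c in('top','scene'):
    f=grab_frame(c);save(f,c+'0.png');print(c,f['position'],f['rotation'])
    for l,z in(('square_key_top',.051),('bar_key_top',.051),('round_a_key_top',.051),('console',0),('stopper',.035),('weighing_bottle',0),('crucible',0),('timer',0),('beaker',0),('dropper',0)):
        for d in pinpoint(l,c)[:4]:
            print(l,round(d['confidence'],2),np.round(np.array(d['point'])*[560,420]),np.round(onz(f,d['point'],z),4))
E
```

```text
{'clock': 0.0, 'joints': array([ 1.06188986,  0.47777646,  0.0223299 ,  1.5564749 , -0.01151994,
        1.10931493, -0.08306389]), 'qvel': array([ 0.00061553, -0.00124999, -0.00057318, -0.00118198,  0.00145655,
        0.00170159,  0.00157657]), 'tau': array([-4.90156999e-04, -5.96455801e+01,  1.60725642e+00, -2.81198180e+01,
        1.23822250e-02,  9.29090835e-03,  5.05998980e-05]), 'tcp_pos': array([ 0.26311657, -0.62094428,  0.23033148]), 'orientation': array([ 2.00136216,  0.40851632, -2.00234093]), 'contact_force': array([-0.46901284,  0.44226358,  0.0466758 ]), 'moment': array([0.01839222, 0.01814002, 0.00450458]), 'grip_width': 0.0852940143222746}
top [0.35245157 0.00592037 1.54019939] [-2.15253382  2.19471596 -0.13619931]
square_key_top 0.56 [214. 209.] [0.513  0.1895 0.051 ]
square_key_top 0.5 [137. 180.] [0.6131 0.4423 0.051 ]
bar_key_top 0.52 [241. 224.] [0.4593 0.1046 0.051 ]
round_a_key_top 0.56 [252. 208.] [0.5137 0.0675 0.051 ]
console 0.63 [244. 207.] [0.5208 0.0971 0.    ]
stopper 0.36 [214. 192.] [0.5705 0.191  0.035 ]
weighing_bottle 0.73 [185. 204.] [0.5367 0.29
[... 496 characters left out ...]
_a_key_top 0.65 [377. 183.] [ 0.3497 -0.3851  0.051 ]
console 0.92 [264. 247.] [0.5178 0.0991 0.    ]
stopper 0.74 [307. 226.] [ 0.4405 -0.0236  0.035 ]
stopper 0.65 [230. 247.] [0.5727 0.188  0.035 ]
weighing_bottle 0.74 [249. 253.] [0.539 0.148 0.   ]
weighing_bottle 0.5 [283. 218.] [ 0.5552 -0.0742  0.    ]
weighing_bottle 0.42 [285. 244.] [0.4736 0.0521 0.    ]
crucible 0.44 [308. 223.] [ 0.4723 -0.0905  0.    ]
timer 0.86 [219. 283.] [0.5297 0.295  0.    ]
timer 0.66 [255. 243.] [0.5527 0.0949 0.    ]
timer 0.51 [268. 227.] [0.566  0.0022 0.    ]
beaker 0.65 [243. 289.] [0.4626 0.2798 0.    ]
dropper 0.72 [257. 241.] [0.5522 0.0847 0.    ]
dropper 0.67 [149. 306.] [0.6206 0.4529 0.    ]
```

```bash
python3 - <<'E'
import cv2
a=cv2.imread('pics/top0.png')[150:270,130:350];cv2.imwrite('pics/top0c.png',cv2.resize(a,None,fx=3.6,fy=3.6,interpolation=cv2.INTER_CUBIC))
a=cv2.imread('pics/scene0.png')[170:330,130:350];cv2.imwrite('pics/scene0c.png',cv2.resize(a,None,fx=3.6,fy=3.6,interpolation=cv2.INTER_CUBIC))
E
```

```text
(no output)
```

View pics/top0c.png

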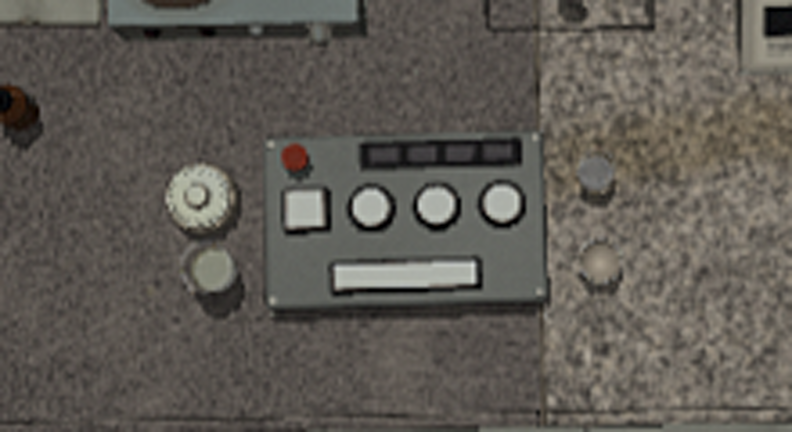

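View pics/scene0c.png

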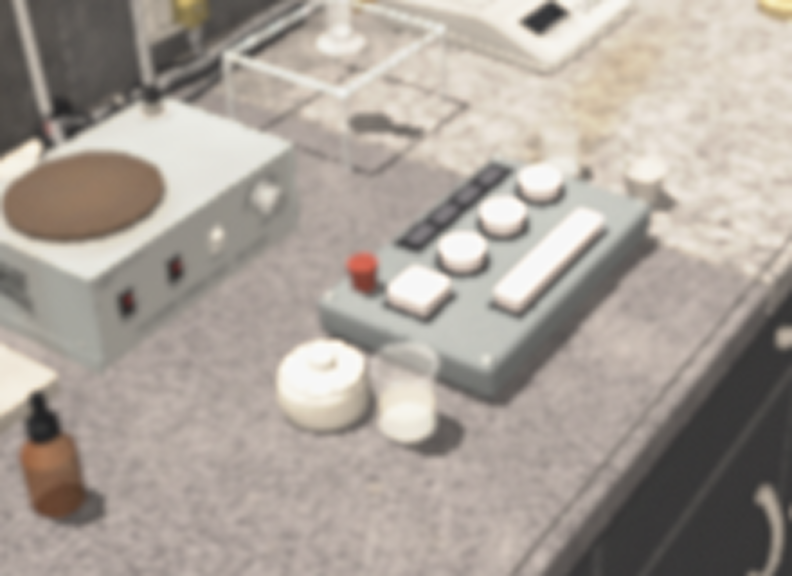

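View pics/top0.png

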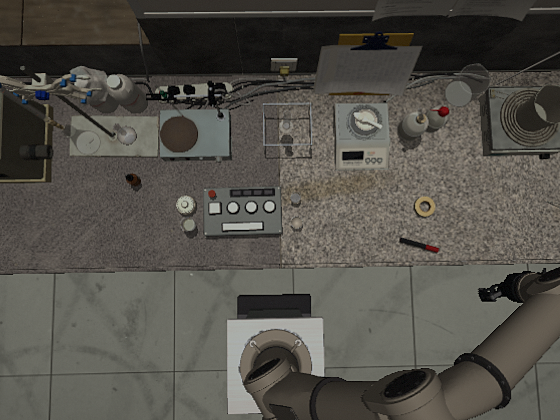

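The square key is the leftmost in the row, at about (215, 208) in the top image. The bar is centred near (242, 226). Next I'll work out the approach in tool axes.

```bash
python3 - <<'E'
from h import *
o=r.get_obs();M=R.from_rotvec(o['orientation']).as_matrix();print(M.round(3),r.tcp_to_grasp)
f=grab_frame('wrist');print(f['T_tool_cam'],f['mtx'])
for p in ((.45,-.3,.26),(.44,.13,.26)):print((M.T@(np.array(p)-o['tcp_pos'])*1000).round(1))
f=grab_frame('top')
for n,(u,v) in dict(sq=(306,209),r1=(371,207),r2=(437,205),r3=(502,203),barL=(333,278),barR=(478,272),bar=(405,275)).items():
  print(n,onz(f,((u/3.6+130)/560,(v/3.6+150)/420),.051).round(4))
E
```

```text
[[ 0.     0.39  -0.921]
 [-0.    -0.921 -0.39 ]
 [-1.     0.    -0.   ]] 0.0187
[[-3.50338554e-04 -2.74165329e-01  9.61682510e-01 -1.43238575e-01]
 [ 9.99999911e-01  1.28239193e-04  4.00857101e-04  6.77444773e-04]
 [-2.33226508e-04  9.61682565e-01  2.74165260e-01 -6.91948315e-02]
 [ 0.00000000e+00  0.00000000e+00  0.00000000e+00  1.00000000e+00]] [[343.58233262   0.         280.99734266]
 [  0.         343.58233262 212.19562091]
 [  0.           0.           1.        ]]
[ -28.7 -223.2 -297.3]
[ -28.7 -623.  -455.8]
sq [0.5148 0.1876 0.051 ]
r1 [0.5155 0.1286 0.051 ]
r2 [0.5162 0.0685 0.051 ]
r3 [0.517  0.0093 0.051 ]
barL [0.4515 0.1635 0.051 ]
barR [0.4544 0.0322 0.051 ]
bar [0.4529 0.0984 0.051 ]
```

>>> apply_moves --pt "0 -30 -100 -140 0.1 0 0" --pt "0 -30 -223 -297 0.2 0 0" --pt "0 -30 -223 -297 0.2 0 0" --pt "0 -30 -223 -297 0.2 0 0" --pt "0 -30 -223 -297 0.3 0 0" --pt "0 -30 -223 -297 0.4 0 0" --pt "0 -40 -578 -535 0.401 0 0" --pt "0 -40 -578 -535 0.401 0 0" --pt "0 -40 -578 -535 0.401 0 0" --pt "0 -40 -578 -535 0.401 0 0" --pt "0 -40 -578 -535 0.401 0 0" --pt "0 -40 -578 -535 0.401 0 0" --pt "0 -40 -578 -535 0.401 0 0" --pt "0 -40 -578 -535 0.401 0 0" --pt "0 -40 -578 -535 0.401 0 0" --pt "0 -40 -578 -535 0.401 0 0" --pt "0 -40 -578 -535 0.401 0 0" --pt "0 -40 -578 -535 0.401 0 0" --pt "0 -40 -578 -535 0.401 0 0" --pt "0 -40 -578 -535 0.401 0 0" --force 40

```text
clock: 3.2
tcp_pos: [0.5305, 0.1175, 0.2713]
orientation: [-2.22, 0.004, 2.22]
contact_force: [-1.0, 0.2, -0.3]
grip_width: 0.0003
```

```bash
python3 - <<'E'
from h import *
o=r.get_obs();M=R.from_rotvec(o['orientation']).as_matrix();print(o['clock'],o['tcp_pos'],o['grip_width'],o['contact_force'],M.round(4))
f=grab_frame('wrist');save(f,'w1.png')
np.save('o1.npy',np.r_[o['tcp_pos'],o['orientation']])
for l in('square_key_top','bar_key_top','round_a_key_top'):
    for d in pinpoint(l,'wrist')[:4]:
        print(l,round(d['confidence'],2),np.round(np.array(d['point'])*[560,420]),np.round(onz(f,d['point'],.051,o),4))
E
```

```text
3.2 [0.53047015 0.117502   0.27126359] 0.00033779327863428987 [-1.01768726  0.2017817  -0.33183035] [[-0.e+00 -3.e-03 -1.e+00]
 [-8.e-04 -1.e+00  3.e-03]
 [-1.e+00  8.e-04  0.e+00]]
square_key_top 0.41 [139. 174.] [0.5397 0.2692 0.051 ]
bar_key_top 0.91 [299. 251.] [0.4508 0.0965 0.051 ]
round_a_key_top 0.89 [321. 194.] [0.5169 0.0727 0.051 ]
```

View pics/w1.png

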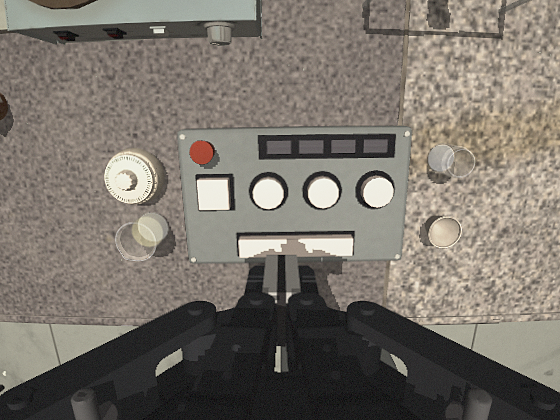

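The wrist view shows the square key at about (213, 193), the rounds at (267, 192), (322, 191) and (377, 190), and the bar from columns 238 to 353. The network's "square" hit at (139, 174) is actually the timer, so I'm rejecting it. I'll measure the white faces instead.

```bash
python3 - <<'E'
from h import *
q=np.load('o1.npy');o=dict(tcp_pos=q[:3],orientation=q[3:])
f=grab_frame('wrist');g=f['pixels'].min(2)
m=(g>215).astype(np.uint8);m[:150]=0;m[:,:185]=0;m[:,400:]=0;m[262:]=0
n,L,S,C=cv2.connectedComponentsWithStats(m)
for i in range(1,n):
  if S[i,4]>100:
    print(S[i],C[i].round(1),onz(f,((C[i][0]+.5)/560,(C[i][1]+.5)/420),.051,o).round(4))
for p in((239,234),(353,233),(239,256),(353,254),(181,131),(409,127)):print(p,onz(f,(p[0]/560,p[1]/420),.051 if p[1]>200 else .035,o).round(4))
E
```

```text
[310 179  29  29 667] [324.  192.9] [0.5174 0.0693 0.051 ]
[365 178  29  29 669] [378.8 192.1] [0.5183 0.0094 0.051 ]
[198 180  32  30 872] [213.3 194.2] [0.5164 0.1895 0.051 ]
[254 180  30  29 671] [268.7 193.7] [0.5167 0.1292 0.051 ]
[298 239  56  17 669] [330.2 245.4] [0.4565 0.0603 0.051 ]
[240 240  47  17 545] [258.6 246.2] [0.4558 0.1414 0.051 ]
(239, 234) [0.4711 0.1637 0.051 ]
(353, 233) [0.4718 0.0357 0.051 ]
(239, 256) [0.4444 0.1647 0.051 ]
(353, 254) [0.4464 0.0342 0.051 ]
(181, 131) [0.5838 0.2248 0.035 ]
(409, 127) [ 0.5877 -0.023   0.035 ]
```

>>> apply_moves --pt "0 0 -36 8 0 0 0" --pt "0 0 -71.5 15 0 0 0" --pt "0 40 -71.5 15 0 0 0" --pt "0 80 -71.5 15 0 0 0" --pt "0 120 -71.5 15 0 0 0" --pt "0 155 -71.5 15 0 0 0" --pt "0 180 -71.5 15 0 0 0" --pt "0 195 -71.5 15 0 0 0" --pt "0 201 -71.5 15 0 0 0" --pt "0 201 -71.5 15 0 0 0" --pt "0 201 -71.5 15 0 0 0" --pt "0 201 -71.5 15 0 0 0"

```text
clock: 4.65
tcp_pos: [0.5165, 0.1913, 0.0716]
orientation: [-2.223, -0.001, 2.218]
contact_force: [0.3, 0.2, -0.9]
grip_width: -0.0003
```

```bash
python3 - <<'E'
from h import *
o=r.get_obs();print(o['clock'],o['tcp_pos'],o['contact_force'])
f=grab_frame('scene');a=f['pixels'][170:330,150:350,::-1];cv2.imwrite('pics/s2.png',cv2.resize(a,None,fx=3.6,fy=3.6,interpolation=cv2.INTER_CUBIC))
f=grab_frame('wrist');save(f,'w2.png');o=r.get_obs();print(o['clock'],o['tcp_pos'],o['contact_force'])
E
```

```text
4.65 [0.51645132 0.19129063 0.07163323] [ 0.29275082  0.16322944 -0.88435165]
4.75 [0.51615282 0.19117933 0.07134387] [ 0.09367961 -0.04703979 -0.09456029]
```

View pics/s2.png

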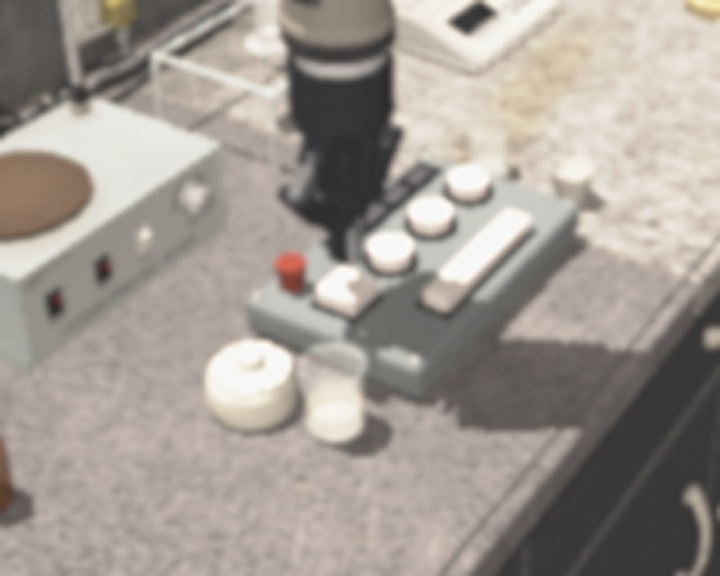

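View pics/w2.png

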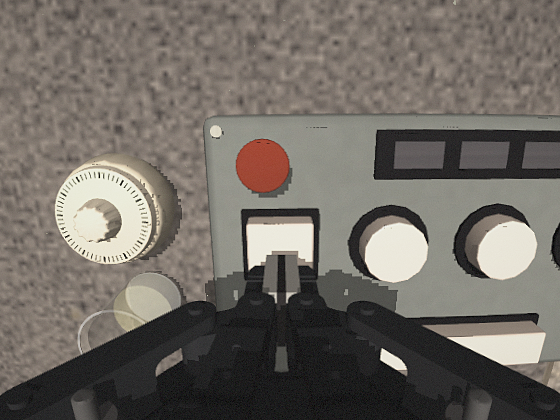

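```bash
python3 - <<'E'
from h import *
f=grab_frame('scene');p,q=pose(f);o=r.get_obs()
def pr(f,P,p,q):
    return cv2.projectPoints(np.array(P,float).reshape(-1,3),cv2.Rodrigues(q.T)[0],-q.T@p,np.array(f['mtx'],float),np.array(f['distortion'],float))[0][:,0]
t=o['tcp_pos']
P=[t,[.516,.189,.051],[.516,.189,.043],t+[0,0,.05]]
print((pr(f,P,p,q)-[150,170])*3.6)
f=grab_frame('wrist');o=r.get_obs();p,q=pose(f,o);print(pr(f,[t]+[[.516+a,.189+b,.051] for a in(-.017,.017) for b in(.017,-.017)],p,q))
f=grab_frame('scene');save(f,'s3.png')
a=f['pixels'][215:270,215:280,::-1];cv2.imwrite('pics/s3.png',cv2.resize(a,None,fx=10,fy=10,interpolation=cv2.INTER_CUBIC))
E
```

```text
[[344.71544138 263.34218577]
 [347.11691124 283.59386298]
 [347.41812512 292.05388434]
 [342.70330021 207.86937525]]
[[279.20372282 272.31805585]
 [251.10861192 284.88922156]
 [315.5609489  284.86581058]
 [249.39596422 223.48752863]
 [317.53809813 223.47763895]]
```

View pics/s3.png

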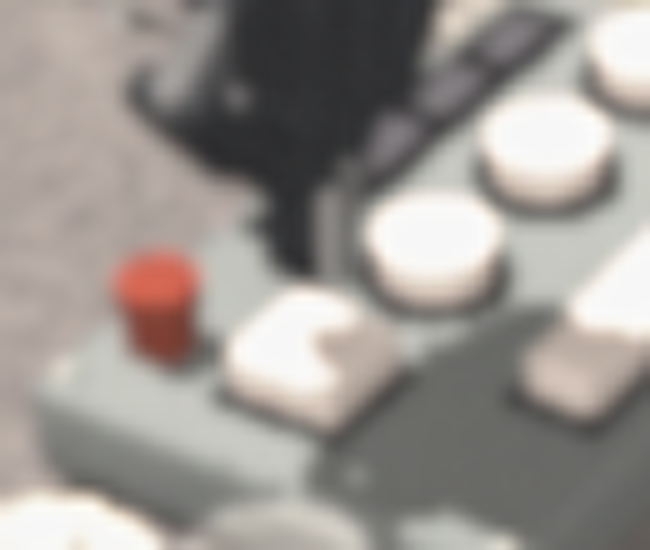

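Projected positions match the pictures: the fingertips are over the key to within about 1–2 mm. Now I'll press.

>>> apply_moves --pt "0 10 0 0 0 0 0" --pt "0 17 0 0 0 0 0" --pt "0 20 0 0 0 0 0" --pt "0 22 0 0 0 0 0" --pt "0 24 0 0 0 0 0" --pt "0 25 0 0 0 0 0" --pt "0 26 0 0 0 0 0" --pt "0 26 0 0 0 0 0" --pt "0 26 0 0 0 0 0"

```text
clock: 5.8
tcp_pos: [0.5151, 0.1907, 0.0443]
orientation: [2.221, -0.001, -2.222]
contact_force: [-3.4, -1.3, 5.5]
grip_width: -0.0001
```

>>> apply_moves --pt "0 1 0 0 0 0 0" --pt "0 1.5 0 0 0 0 0" --pt "0 1.5 0 0 0 0 0" --pt "0 1.5 0 0 0 0 0"

```text
clock: 6.2
tcp_pos: [0.5152, 0.1907, 0.0431]
orientation: [2.221, -0.001, -2.222]
contact_force: [-4.2, -1.5, 7.2]
grip_width: -0.0002
```

```bash
python3 - <<'E'
from h import *
o=r.get_obs();print(o['clock'],o['tcp_pos'],o['contact_force'])
f=grab_frame('scene')
a=f['pixels'][215:270,215:280,::-1];cv2.imwrite('pics/s4.png',cv2.resize(a,None,fx=10,fy=10,interpolation=cv2.INTER_CUBIC))
E
```

```text
6.2 [0.51520079 0.19074136 0.04309927] [-4.22986822 -1.49381371  7.20064649]
```

View pics/s4.png

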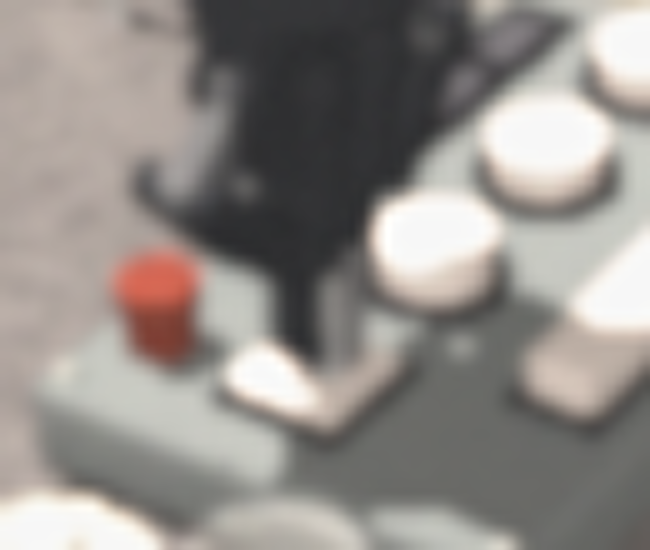

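The square key is well down: 43.1 mm tip height at 7 N. I'll lift and move over the bar.

>>> apply_moves --pt "0 -8 0 0 0 0 0" --pt "0 -22 0 0 0 0 0" --pt "0 -40 0 0 0 0 0" --pt "0 -50 0 0 0 0 0" --pt "0 -50 0 0 0 0 0" --pt "0 -50 30 20 0 0 0" --pt "0 -50 62 42 0 0 0" --pt "0 -50 84 57 0 0 0" --pt "0 -45 92 62 0 0 0" --pt "0 -35 92 62 0 0 0" --pt "0 -28 92 62 0 0 0" --pt "0 -28 92 62 0 0 0" --pt "0 -28 92 62 0 0 0" --pt "0 -28 92 62 0 0 0"

```text
clock: 7.65
tcp_pos: [0.4539, 0.0998, 0.0708]
orientation: [2.222, 0.002, -2.221]
contact_force: [0.1, -0.4, -0.1]
grip_width: 0.0
```

```bash
python3 - <<'E'
from h import *
o=r.get_obs();print(o['clock'],o['tcp_pos'],o['contact_force'])
f=grab_frame('scene')
a=f['pixels'][205:280,210:310,::-1];cv2.imwrite('pics/s5.png',cv2.resize(a,None,fx=7.5,fy=7.5,interpolation=cv2.INTER_CUBIC))
f=grab_frame('wrist');save(f,'w5.png')
o=r.get_obs();print(o['clock'],o['tcp_pos'],o['contact_force'])
E
```

```text
7.65 [0.45390865 0.09979071 0.07078807] [ 0.14039087 -0.37014131 -0.13803191]
7.75 [0.45379862 0.09940302 0.07094361] [0.24922531 0.38770909 0.56265228]
```

View pics/s5.png

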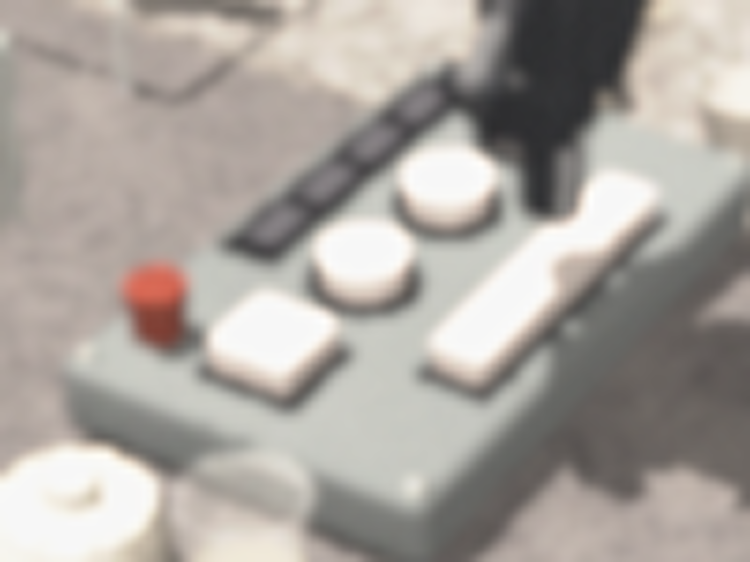

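View pics/w5.png

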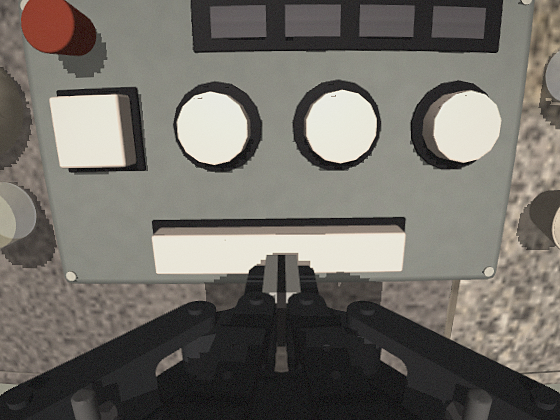

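The square key has sprung back up and the tips are above the bar's middle. I'll check the bar's x position against this closer picture.

```bash
python3 - <<'E'
from h import *
o=r.get_obs();f=grab_frame('wrist');print(o['tcp_pos'])
for p in((154,235),(406,229),(154,273),(404,270)):print(p,onz(f,(p[0]/560,p[1]/420),.051,o).round(4))
E
```

```text
[0.45379862 0.09940302 0.07094361]
(154, 235) [0.4647 0.1632 0.051 ]
(406, 229) [0.468  0.0354 0.051 ]
(154, 273) [0.4435 0.1655 0.051 ]
(404, 270) [0.4453 0.0341 0.051 ]
```

>>> apply_moves --pt "0 10 0 -1 0 0 0" --pt "0 17 0 -1 0 0 0" --pt "0 20 0 -1 0 0 0" --pt "0 22 0 -1 0 0 0" --pt "0 24 0 -1 0 0 0" --pt "0 25 0 -1 0 0 0" --pt "0 26 0 -1 0 0 0" --pt "0 27 0 -1 0 0 0" --pt "0 27.5 0 -1 0 0 0" --pt "0 27.5 0 -1 0 0 0" --pt "0 27.5 0 -1 0 0 0"

```text
clock: 8.9
tcp_pos: [0.454, 0.0987, 0.0434]
orientation: [2.221, -0.001, -2.222]
contact_force: [-3.8, -1.5, 5.2]
grip_width: -0.0001
```

```bash
python3 - <<'E'
from h import *
o=r.get_obs();print(o['clock'],o['tcp_pos'],o['contact_force'])
f=grab_frame('scene')
a=f['pixels'][205:280,210:310,::-1];cv2.imwrite('pics/s6.png',cv2.resize(a,None,fx=7.5,fy=7.5,interpolation=cv2.INTER_CUBIC))
E
```

```text
8.9 [0.45404391 0.09870326 0.04336373] [-3.82571626 -1.54260123  5.16160735]
```

View pics/s6.png

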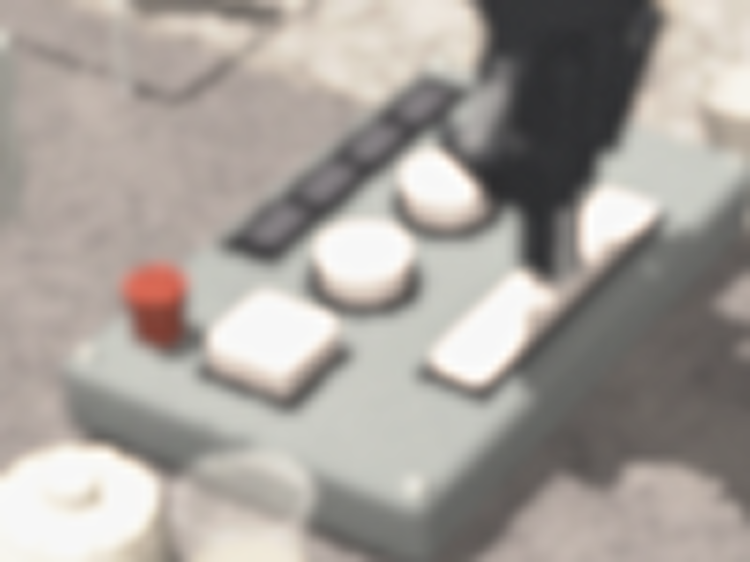

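The bar is nearly down. I'll push it slightly further, as I did with the square key, then withdraw.

>>> apply_moves --pt "0 0.6 0 0 0 0 0" --pt "0 1 0 0 0 0 0" --pt "0 1 0 0 0 0 0" --pt "0 1 0 0 0 0 0"

```text
clock: 9.35
tcp_pos: [0.4541, 0.0987, 0.0429]
orientation: [2.221, -0.001, -2.222]
contact_force: [-5.0, -1.5, 13.7]
grip_width: -0.0002
```

>>> apply_moves --pt "0 -8 0 0 0 0 0" --pt "0 -22 0 0 0 0 0" --pt "0 -45 0 0 0 0 0" --pt "0 -80 0 0 0 0 0" --pt "0 -120 0 0 0 0 0" --pt "0 -160 0 0 0 0 0" --pt "0 -190 0 0 0 0 0" --pt "0 -200 0 0 0 0 0" --pt "0 -200 0 0 0 0 0" --pt "0 -200 0 0 0 0 0" --pt "0 -200 0 0 0 0 0"

```text
clock: 10.45
tcp_pos: [0.4536, 0.0986, 0.2406]
orientation: [2.218, -0.001, -2.224]
contact_force: [-0.0, 0.2, -0.0]
grip_width: -0.0002
```

```bash
python3 - <<'E'
from h import *
o=r.get_obs();print(o['clock'],o['tcp_pos'],o['contact_force'])
f=grab_frame('scene')
a=f['pixels'][170:330,130:350,::-1];cv2.imwrite('pics/s7.png',cv2.resize(a,None,fx=3.6,fy=3.6,interpolation=cv2.INTER_CUBIC))
E
```

```text
10.45 [0.45355564 0.09859839 0.24059937] [-0.01143876  0.21476703 -0.03039038]
```

View pics/s7.png

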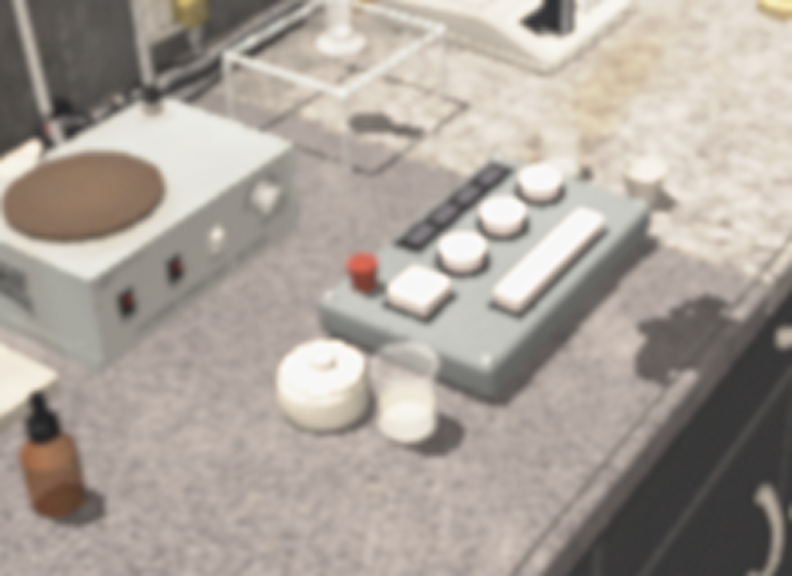

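Both keys are up again and everything else stands where it did in the first picture.

```bash
python3 -c "
from bench import r
r.hand_in()"
```

```text
the job is handed in; nothing more can be done
```

I pressed the square key, which is the leftmost in the row, and then the bar key, using the shut fingertips. The arm then withdrew to about 0.24 m height and I handed the job in at about 10.5 s.

| Key | Fingertip height at the bottom | Depth pressed (of 8 mm) | Upward force |
|---|---|---|---|
| Square | 43.1 mm | about 7.9 mm | 7 N |
| Bar | 42.9 mm | fully down, lightly on its stop | about 14 N |

- **After pressing:** the last scene picture shows both keys back up and the round keys up. Everything in its view, including the stopper, timer and beaker, looks as it did in the first picture. The tape and marker are outside that view and I did not check them again, but the arm stayed well above the bench there. The force reading was back to about zero.
- **Disagreements:** the trained network mistook the timer for the square key in the wrist view, so I measured the key from its white face instead. The bar's x position differed by 1–3 mm between measurements, and I pressed about mid-way between them.

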